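# Line up a label rail in a marking press and stamp it

### The arm

A 6-joint arm with a two-finger parallel gripper is mounted at the origin on a cart in front of the work surface, level with it; the furniture and walls round the work are solid. World frame = base frame: x ahead of the robot, y to its left, z up, the work surface at z = 0. Lengths are in mm, angles in rad, forces in N, time in s.
With the tool pointing down it reaches from about 350 to 775 mm from the base axis. Payload 7.3 kg.
Tool frame: the origin (TCP) lies at the very end of the fingers, on their centre line; the grasp point (between the pads) lies bot.grip_point_offset behind it (bot.grip_point_offset is the distance from the TCP to the grasp point, in mm); z points along the fingers, y is the line along which they close (so a half turn about z gives the same grasp; the last joint's range is limited). The gripper opens to 92 mm and grips with 3 to 60 N. Pads are 19 mm wide; open, the fingers measure 130 mm over their backs; the gripper's body (75 mm by 190 mm) begins 47 mm behind the grasp point.
Start: joints at [1.07, 0.342, 1.524, -0, 1.275, -0.146], TCP at [182.373, 492.326, 226.741] pointing down, gripper open.
Joint ranges: [-2.53, 2.53], [-0.77, 2.02], [0.04, 2.7], [-1, 4.14], [0.28, 2.66], [-3.11, 3.11]. Speed limits (rad/s): [2.57, 2.57, 3.14, 3.14, 3.14, 3.14].

### API

Orientations are given as [roll, pitch, yaw] about the fixed x, y, z axes, in that order (R = Rz(yaw) Ry(pitch) Rx(roll)).
In Python, from plant import bot gives the robot as it stands. The module is installed in compiled form; this text tells all that it offers.
- The arm moves only by the tool carry_out, never from a script. Its argument "plan" is a list of rows, each an object of numbers: "tx", "ty", "tz": the shift along the world's x, y, z in mm; "rx", "ry", "rz": the turn, a rotation vector about the world's x, y, z in rad. A call has 1 to 12 rows; each row shifts and turns the commanded pose from where the row before left it; what a row does not reach is not made up. A row lasts 1/10 s, in which the tool goes at most 50 mm and 8.59 degrees, less where a joint would pass 70% of its speed; a pose out of reach is approached as far as the arm can. A call with a gripper value outside its range is refused whole. "gripper" is the closure, from 0 (fully open) to 1 (shut), set as the call begins (left out, the last holds). The fingers move at their own pace and stop on an object; the grip force is fixed at half the most. Time passes only in rows, so rows that do not move let the fingers close. It gives the time, the measured TCP pose, the force, the opening and the grip force at its end, in the units of the state.
- bot.get_obs(): the state, without advancing time (a new reading comes with each control period).
- bot.capture(name): name is "scene" or "top"; returns the picture (400x640x3 uint8, red, green, blue); there is no depth.
- bot.camera_model(name): a dict with "camera_matrix" (3x3 intrinsics, pixels), "R" (3x3) and "t" (3): a world point X has camera coordinates R X + t. Camera axes: x right, y down, z forward; pixel columns grow to the right and rows downward; lengths in mm; the calibration is good to about 2 mm. A picture is of the moment at which its call begins. camera_model takes no time and is no camera call.
- bot.close_job(): hands the job in; it is judged then, once.
The state is a dict: "time": time; "joint_positions": joint angles; "dq": joint speeds; "tau": joint torques, N m; "tool_pos": TCP position; "tcp_rot": TCP orientation; "contact_force": force on the tool from outside, world axes, zero at the start; "moment": the same for the moment, N m; "grip_width": finger opening in mm; "finger_force": force on a finger pad.
Only numpy, scipy, OpenCV 4.12 (cv2) and the standard library are available. Lean on these libraries where they do the work, as an engineer would, in place of code of your own. Each camera call takes 0.05 s, during which the arm holds its last target. There are 200 camera calls.

### The job

The aluminium label rail lies askew in the small marking press. Swing its free end round about the fixed post, keeping its other end behind the post and not sliding the rail far lengthwise, until the rail lies flat and straight against the fence under the plunger; then press the plunger's black knob all the way down to its stop, hold it down for about a second and let it spring back up, with the rail left lined up against the fence. Do not knock or shift the bottle standing beside the press.

Things in the scene. Friction and masses are not known exactly. Their poses are not given: they have to be found in the camera images.
- jig: Marking press, fixed on the worktop: grey base plate 180 (x) x 260 (y) x 10 mm. Origin: centre of its underside. x points away from the robot across the fence, y left along it; the press may be turned 20 degrees. Press frame, mm: a white arm (x -13 to 83, y 7 to 43, z 52 to 68) reaches over the rail from a column behind the fence; a small counter lies on the plate by x 63, y -65.
- fence (a point): Middle of the fence's working face, at x 30, y 0, z 17 mm in the press frame, same axes. The face looks to -x (towards the robot), is 90 mm long along y and rises 14 mm above the plate. A rail in line has its centre at x 15, y 5 mm in the press frame, parallel to y, touching the fence; lengthwise, 20 mm either way is fine.
- post (a point): Foot, on the plate, of the fixed round steel post: 12 mm diameter, 34 mm tall, at x -8, y 80 mm in the press frame, same axes. It stands on the robot's side of the rail's heel, 2 mm clear of a rail in line. In line, the heel sticks out 25 mm to +y past the post's axis.
- rail_center (a point): Centre, half-way up (18 mm over the worktop), of the loose aluminium rail, 30 (x) x 200 (y) x 16 mm, about 0.26 kg, on the plate. Its y runs from free end to heel (the end at the post). It starts swung 16 to 26 degrees, free end nearer the robot; pushed away from the robot there (1 to 2 N) it pivots on the post until it meets the fence. In line, its free end stands 50 mm past the fence.
- rail_end (a point): Middle of the rail's free end, half-way up, axes as for the rail's centre: 100 mm from the centre along its -y.
- knob_top (a point): Centre of the top of the plunger's black mushroom knob, 44 mm in diameter (flat part 30 mm), 102 mm above the worktop when up; moves with the plunger. z is up. Its axis is at x 15, y 25 mm in the press frame.
- plunger (a joint): Travel of the spring plunger in m: 0 when up, 0.014 at its lower stop. Pushing takes about 2.5 N to start and 7 N at the stop; it springs back when released. At the stop its foot is 2 mm above the rail.
- bottle: Capped round brown bottle, 50 mm diameter, 101 mm tall, standing loose to the left of the press, near x 30, y 180 mm in the press frame. Origin: centre of its underside; z up. To be left alone.

How it is judged:
By the outcome, as a careful person would: the job done as asked, in the order asked, and still so for the second after the job is handed in, with the robot touching nothing.
It also fails if it takes over 48 s, if anything falls off the work surface, if the arm or the gripper's body presses on something with over 40 N, if the wrist force passes 120 N, or if a joint passes its speed limit or range.

## Working session

There is one attempt and no reset: what is moved stays moved. The work goes in short steps, Python scripts to look and compute and a tool call to move; the robot and the scene stay as the last step left them, time stands still between calls to the robot, and variables do not carry over. Pictures are saved under pics/ and viewed, at most 10 in all, crops included, and the job is handed in when it is done.

Besides the shell and the picture viewer there is one more tool, called after "Request:" as name([rows], argument=value, ...), one row to a line, values as JSON. carry_out: Moves the arm, as the interface text tells. Its arguments: {"type":"object","properties":{"plan":{"type":"array"},"gripper":{"type":"number"}},"required":["plan"]}

```bash
mkdir -p pics
python3 - <<'E'
from plant import bot
import cv2
for n in("scene","top"):
    cv2.imwrite(f"pics/{n}0.png",bot.capture(n)[:,:,::-1])
    m=bot.camera_model(n);print(n,m["camera_matrix"],m["R"],m["t"])
print(bot.get_obs(),bot.grip_point_offset)
E
```

```text
scene [[501.48380633   0.         321.27514987]
 [  0.         501.48380633 201.63257658]
 [  0.           0.           1.        ]] [[ 0.73212368 -0.68116893  0.00194849]
 [-0.50098095 -0.54039051 -0.67601492]
 [ 0.46153331  0.49395038 -0.73688536]] [-398.35346991  412.98963762  702.08008025]
top [[490.93358952   0.         306.17241836]
 [  0.         490.93358952 197.95030072]
 [  0.           0.           1.        ]] [[-0.01568687 -0.99972202  0.0176014 ]
 [-0.98776664  0.01276297 -0.1554161 ]
 [ 0.15514825 -0.01982407 -0.98769227]] [ 82.35178998 611.3253056  911.39563314]
{'time': 0.1, 'joint_positions': array([ 1.06999256e+00,  3.42662459e-01,  1.52491133e+00, -1.12812668e-05,
        1.27541081e+00, -1.45991817e-01]), 'dq': array([ 0.00041505, -0.00229209, -0.00198539, -0.00037243, -0.00194013,
        0.00125377]), 'tau': array([ 1.25635561e-03, -4.32003236e+01, -2.44696265e+01,  7.18443585e-02,
        5.24819177e-02, -3.91360459e-05]), 'tool_pos': array([182.19477288, 491.98527514, 226.11312731]), 'tcp_rot': array([-3.14021395e+00, -1.91818079e-04,  2.78678386e+00]), 'contact_force': array([-0.63466713, -0.21011074,  0.08521848]), 'moment': array([-0.00223283,  0.00630101,  0.05871374]), 'finger_force': 0.0, 'grip_width': 92.18699257359418} 18.8
```

View pics/scene0.png

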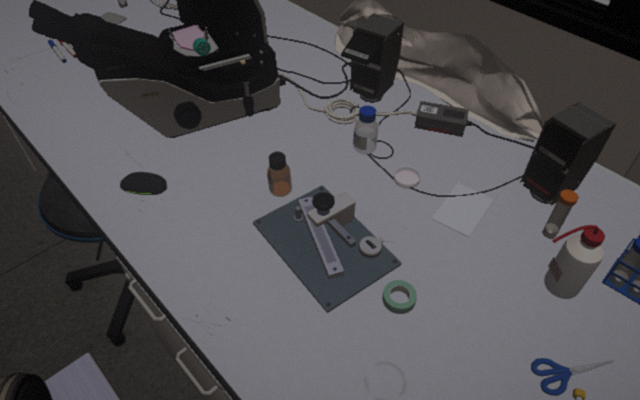

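View pics/top0.png

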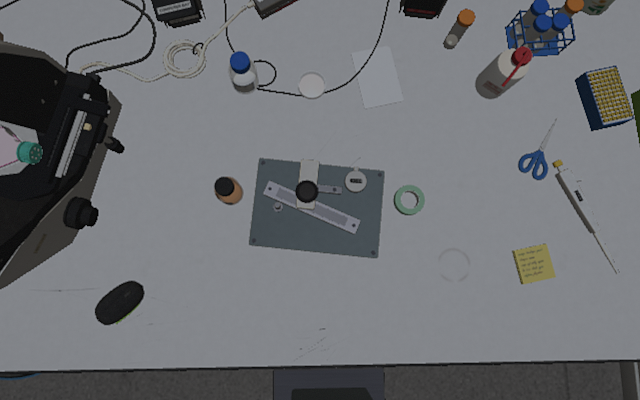

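The scene picture shows the press at about (325,245), with the bottle at (279,175). The top picture shows the plate corners near (261,159), (384,170), (379,257) and (250,244), and the rail running from (268,187) to (357,227). I'll enlarge both.

Run:
```python
import cv2
a=cv2.imread("pics/top0.png")[145:270,205:400]
cv2.imwrite("pics/t1.png",cv2.convertScaleAbs(cv2.resize(a,None,fx=4,fy=4,interpolation=cv2.INTER_CUBIC),alpha=1.7))
a=cv2.imread("pics/scene0.png")[145:310,245:410]
cv2.imwrite("pics/s1.png",cv2.convertScaleAbs(cv2.resize(a,None,fx=3.6,fy=3.6,interpolation=cv2.INTER_CUBIC),alpha=1.7))
```

```text
(no output)
```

View pics/t1.png

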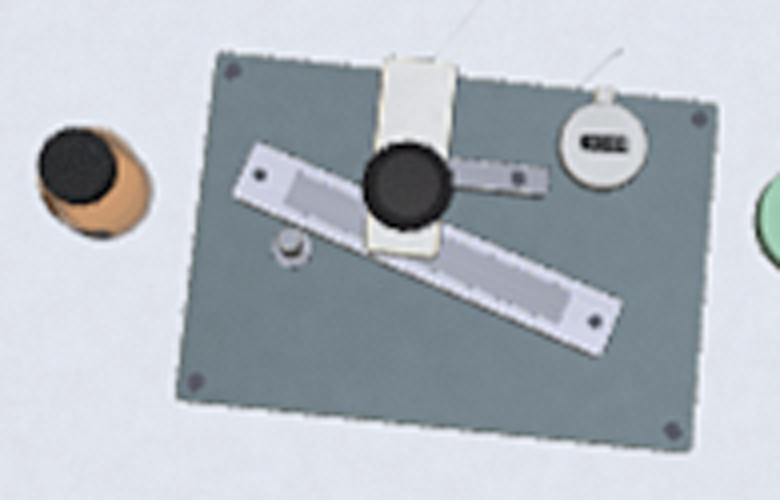

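View pics/s1.png

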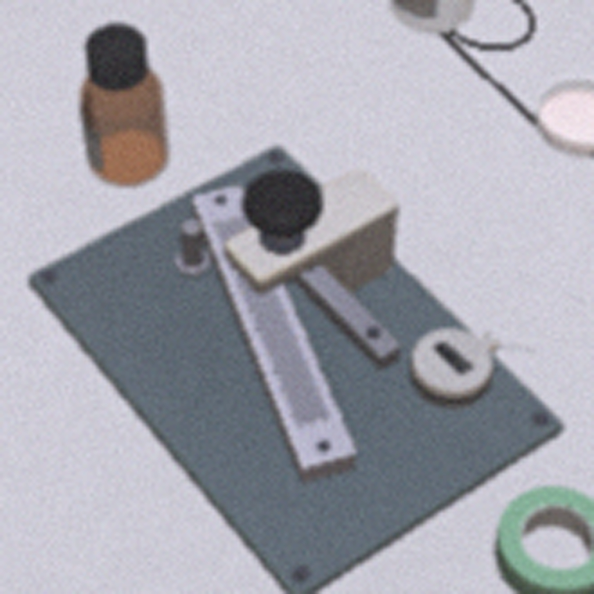

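The top crop (×4) shows these points:
- Plate corners: (220,53), (717,103), (690,450), (178,400).
- Rail top corners: (262,142), (234,193), (602,353), (622,300).
- Knob (407,183), post top (291,241), bottle cap (78,165).

The scene crop agrees with this layout.

```bash
cat > h.py <<'E'
import numpy as np
from plant import bot
def ray(n,u,v,z):
    m=bot.camera_model(n);R,t=m["R"],m["t"]
    d=R.T@np.linalg.inv(m["camera_matrix"])@[u,v,1];c=-R.T@t
    return c+d*(z-c[2])/d[2]
def top(c,z): return ray("top",205+(c[0]+.5)/4-.5,145+(c[1]+.5)/4-.5,z)
def sc(c,z): return ray("scene",245+(c[0]+.5)/3.6-.5,145+(c[1]+.5)/3.6-.5,z)
E
python3 - <<'E'
from h import *
np.set_printoptions(precision=1,suppress=True)
P=np.array([top(c,10) for c in[(220,53),(717,103),(690,450),(178,400)]])
print(P, np.linalg.norm(P-np.roll(P,-1,0),axis=1))
o=P.mean(0)[:2]; ey=P[0]-P[1]+P[3]-P[2]; th=np.arctan2(-ey[0],ey[1]); 
print("origin",o,"yaw",th,np.degrees(th))
Rz=np.array([[np.cos(th),-np.sin(th)],[np.sin(th),np.cos(th)]])
pf=lambda p:Rz.T@(p[:2]-o)
r=[top(c,26) for c in[(262,142),(234,193),(602,353),(622,300)]]
rs=[sc(c,26) for c in[(237,186),(194,197),(304,470),(355,457)]]
for nm,q in[("rail",r),("rail_s",rs)]:
    for p in q:print(nm,p,pf(p))
    h=(q[0]+q[1])/2;f=(q[2]+q[3])/2;d=pf(h)-pf(f);print("len",np.linalg.norm(d),"ang",np.degrees(np.arctan2(d[0],d[1])),"centre",pf((h+f)/2),"w",np.linalg.norm(q[0]-q[1]))
for n,p in[("knob",top((407,184),102)),("knob_s",sc((283,200),102)),("post",top((291,241),44)),("post_s",sc((191,227),44)),("bottle",top((78,165),101)),("corner_s",sc((278,147),10)),("corner_s",sc((32,280),10)),("corner_s",sc((562,428),10))]:print(nm if 0 else n,p,pf(p))
for n,x in dict(knob=(15,25),post=(-8,80),bottle=(30,180),pushend=(0,-80)).items():print(n,o+Rz@x)
E
```

```text
[[702.7 167.1  10. ]
 [673.5 -87.6  10. ]
 [496.9 -66.9  10. ]
 [525.5 188.1  10. ]] [256.3 177.8 256.6 178.5]
origin [599.6  50.2] yaw -0.1130015705834569 -6.474513072781756
rail [652.9 144.9  26. ] [ 42.2 100.1]
rail [627.1 158.9  26. ] [ 15.  111.2]
rail [544.6 -22.5  26. ] [-46.5 -78.4]
rail [570.8 -33.3  26. ] [-19.3 -86.2]
len 197.74573333917203 ang 18.11361988985039 centre [-2.1 11.7] w 29.330828038416644
rail_s [651.3 148.7  26. ] [ 40.2 103.7]
rail_s [627.  159.2  26. ] [ 14.9 111.4]
rail_s [543.  -22.2  26. ] [-48.1 -78.3]
rail_s [567.8 -34.2  26. ] [-22.2 -87.4]
len 200.4737088563857 ang 18.223901156325983 centre [-3.8 12.4] w 26.419050974458493
knob [617.5  74.1 102. ] [15.  25.8]
knob_s [615.2  71.3 102. ] [13.1 22.7]
post [600. 130.  44.] [-8.7 79.3]
post_s [600.2 130.2  44. ] [-8.5 79.5]
bottle [628.4 225.5 101. ] [  8.8 177.5]
corner_s [701.4 167.2  10. ] [ 87.9 127.7]
corner_s [526.3 184.9  10. ] [-88.1 125.6]
corner_s [669.7 -88.4  10. ] [  85.2 -129.8]
knob [617.4  73.3]
post [600.7 130.6]
bottle [649.8 225.6]
pushend [590.6 -29.3]
```

Request:
carry_out([
  {"tx":28,"ty":-40,"rz":-0.111},
  {"tx":28,"ty":-40,"rz":-0.111},
  {"tx":28,"ty":-40,"rz":-0.111},
  {"tx":28,"ty":-40,"rz":-0.111},
  {"tx":28,"ty":-40,"rz":-0.111},
  {"tx":28,"ty":-40,"rz":-0.111},
  {"tx":28,"ty":-40,"rz":-0.111},
  {"tx":28,"ty":-40,"rz":-0.111},
  {"tx":28,"ty":-40,"rz":-0.111},
  {"tx":28,"ty":-40,"rz":-0.111},
  {"tx":28,"ty":-40,"rz":-0.111},
  {"tx":25,"ty":-37,"rz":-0.108},
], gripper=1)

```text
invalid input at $.plan[0]: expected keys tx, ty, tz, rx, ry, rz
```

Request:
carry_out([
  {},
  {},
])

```text
invalid input at $.plan[0]: expected keys tx, ty, tz, rx, ry, rz
```

Request:
carry_out([
  {"tx":28,"ty":-40,"tz":0,"rx":0,"ry":0,"rz":-0.111},
  {"tx":28,"ty":-40,"tz":0,"rx":0,"ry":0,"rz":-0.111},
  {"tx":28,"ty":-40,"tz":0,"rx":0,"ry":0,"rz":-0.111},
  {"tx":28,"ty":-40,"tz":0,"rx":0,"ry":0,"rz":-0.111},
  {"tx":28,"ty":-40,"tz":0,"rx":0,"ry":0,"rz":-0.111},
  {"tx":28,"ty":-40,"tz":0,"rx":0,"ry":0,"rz":-0.111},
  {"tx":28,"ty":-40,"tz":0,"rx":0,"ry":0,"rz":-0.111},
  {"tx":28,"ty":-40,"tz":0,"rx":0,"ry":0,"rz":-0.111},
  {"tx":28,"ty":-40,"tz":0,"rx":0,"ry":0,"rz":-0.111},
  {"tx":28,"ty":-40,"tz":0,"rx":0,"ry":0,"rz":-0.111},
  {"tx":28,"ty":-40,"tz":0,"rx":0,"ry":0,"rz":-0.111},
  {"tx":25,"ty":-37,"tz":0,"rx":0,"ry":0,"rz":-0.108},
], gripper=1)

```text
time: 1.3
tool_pos: [516.2, 13.2, 226.4]
tcp_rot: [-3.141, 0.0, 1.453]
contact_force: [1.1, 0.8, -0.1]
grip_width: 2.1
finger_force: 0.0
```

Request:
carry_out([
  {"tx":0,"ty":0,"tz":0,"rx":0,"ry":0,"rz":0},
  {"tx":0,"ty":0,"tz":0,"rx":0,"ry":0,"rz":0},
])

```text
time: 1.5
tool_pos: [515.1, 14.7, 226.0]
tcp_rot: [-3.14, -0.0, 1.457]
contact_force: [-0.3, 0.3, -0.2]
grip_width: 0.2
finger_force: 0.0
```

Request:
carry_out([
  {"tx":0,"ty":0,"tz":-40,"rx":0,"ry":0,"rz":0},
  {"tx":0,"ty":0,"tz":-40,"rx":0,"ry":0,"rz":0},
  {"tx":0,"ty":0,"tz":-40,"rx":0,"ry":0,"rz":0},
  {"tx":0,"ty":0,"tz":-40,"rx":0,"ry":0,"rz":0},
  {"tx":0,"ty":0,"tz":-25,"rx":0,"ry":0,"rz":0},
  {"tx":0,"ty":0,"tz":-15,"rx":0,"ry":0,"rz":0},
  {"tx":0,"ty":0,"tz":-10,"rx":0,"ry":0,"rz":0},
  {"tx":0,"ty":0,"tz":0,"rx":0,"ry":0,"rz":0},
  {"tx":0,"ty":0,"tz":0,"rx":0,"ry":0,"rz":0},
])

```text
time: 2.4
tool_pos: [515.6, 15.9, 17.4]
tcp_rot: [3.141, -0.0, 1.459]
contact_force: [-0.1, 0.6, 0.0]
grip_width: 0.1
finger_force: 0.0
```

Run:
```python
from plant import bot
import cv2
a=bot.capture("scene")[145:310,245:410,::-1]
cv2.imwrite("pics/s2.png",cv2.convertScaleAbs(cv2.resize(a,None,fx=3.6,fy=3.6,interpolation=cv2.INTER_CUBIC),alpha=1.7))
```

```text
(no output)
```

View pics/s2.png

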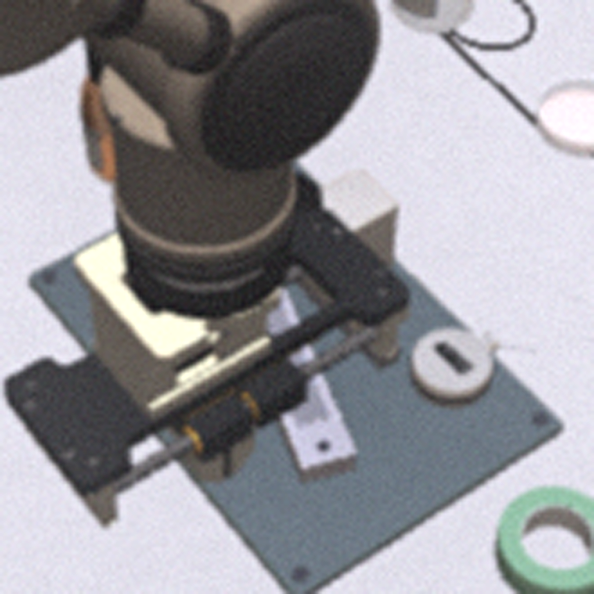

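The gripper's fingers are down on the near side of the rail at about (235,460). The rail has not moved, with its free end at (325,455). Now I'll push it.

Request:
carry_out([
  {"tx":6,"ty":-0.7,"tz":0,"rx":0,"ry":0,"rz":0},
  {"tx":6,"ty":-0.7,"tz":0,"rx":0,"ry":0,"rz":0},
  {"tx":5,"ty":-0.6,"tz":0,"rx":0,"ry":0,"rz":0},
  {"tx":3,"ty":-0.5,"tz":0,"rx":0,"ry":0,"rz":0},
  {"tx":3,"ty":-0.5,"tz":0,"rx":0,"ry":0,"rz":0},
  {"tx":3,"ty":-0.5,"tz":0,"rx":0,"ry":0,"rz":0},
  {"tx":3,"ty":-0.5,"tz":0,"rx":0,"ry":0,"rz":0},
  {"tx":3,"ty":-0.5,"tz":0,"rx":0,"ry":0,"rz":0},
  {"tx":3,"ty":-0.5,"tz":0,"rx":0,"ry":0,"rz":0},
  {"tx":3,"ty":-0.5,"tz":0,"rx":0,"ry":0,"rz":0},
  {"tx":3,"ty":-0.5,"tz":0,"rx":0,"ry":0,"rz":0},
])

```text
time: 3.55
tool_pos: [556.6, 9.3, 16.7]
tcp_rot: [-3.142, 0.0, 1.458]
contact_force: [-1.7, -0.1, 0.2]
grip_width: 0.5
finger_force: 0.5
```

Request:
carry_out([
  {"tx":3,"ty":-0.5,"tz":0,"rx":0,"ry":0,"rz":0},
  {"tx":3,"ty":-0.5,"tz":0,"rx":0,"ry":0,"rz":0},
  {"tx":2,"ty":-0.3,"tz":0,"rx":0,"ry":0,"rz":0},
  {"tx":2,"ty":-0.3,"tz":0,"rx":0,"ry":0,"rz":0},
])

```text
time: 3.95
tool_pos: [566.5, 7.7, 16.7]
tcp_rot: [3.142, 0.0, 1.458]
contact_force: [-1.6, 0.6, 1.1]
grip_width: 0.6
finger_force: 0.6
```

Request:
carry_out([
  {"tx":2,"ty":-0.3,"tz":0,"rx":0,"ry":0,"rz":0},
  {"tx":2,"ty":-0.3,"tz":0,"rx":0,"ry":0,"rz":0},
  {"tx":1,"ty":-0.1,"tz":0,"rx":0,"ry":0,"rz":0},
  {"tx":1,"ty":-0.1,"tz":0,"rx":0,"ry":0,"rz":0},
])

```text
time: 4.35
tool_pos: [572.4, 6.9, 16.7]
tcp_rot: [-3.142, 0.0, 1.458]
contact_force: [-0.7, 0.7, 1.4]
grip_width: 0.4
finger_force: 0.6
```

Request:
carry_out([
  {"tx":1,"ty":-0.1,"tz":0,"rx":0,"ry":0,"rz":0},
  {"tx":0,"ty":0,"tz":0,"rx":0,"ry":0,"rz":0},
])

```text
time: 4.55
tool_pos: [573.5, 6.8, 16.8]
tcp_rot: [3.141, 0.0, 1.458]
contact_force: [-0.6, -0.3, 0.6]
grip_width: 0.3
finger_force: 0.4
```

Run:
```python
from plant import bot
import cv2
a=bot.capture("scene")[145:310,245:410,::-1]
b=bot.capture("top")[145:270,205:400,::-1]
cv2.imwrite("pics/s3.png",cv2.convertScaleAbs(cv2.resize(a,None,fx=3.6,fy=3.6,interpolation=cv2.INTER_CUBIC),alpha=1.7))
print(bot.get_obs()["contact_force"])
```

```text
[-0.30689371 -0.78568363  0.72067769]
```

View pics/s3.png

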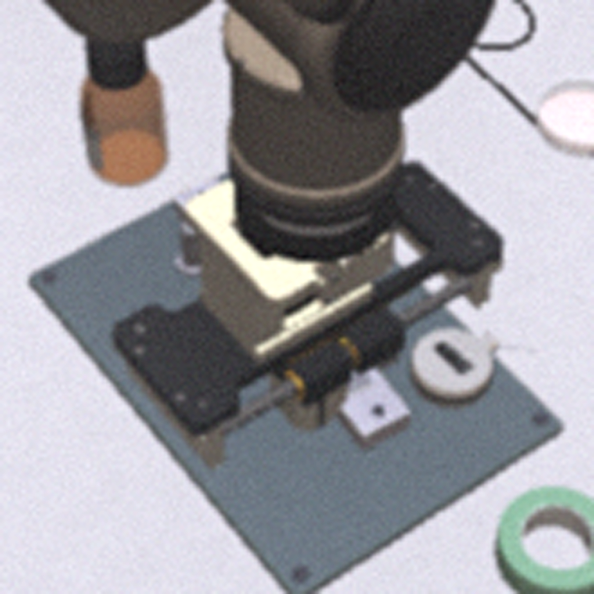

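The rail has swung nearly into line, with its free end at about (390,420). I'll seat it with small steps.

Request:
carry_out([
  {"tx":1,"ty":-0.1,"tz":0,"rx":0,"ry":0,"rz":0},
  {"tx":0.5,"ty":-0.1,"tz":0,"rx":0,"ry":0,"rz":0},
  {"tx":0,"ty":0,"tz":0,"rx":0,"ry":0,"rz":0},
])

```text
time: 4.95
tool_pos: [574.9, 6.6, 16.7]
tcp_rot: [3.141, 0.0, 1.458]
contact_force: [-0.4, 0.9, 0.5]
grip_width: 0.5
finger_force: 0.5
```

Request:
carry_out([
  {"tx":0.5,"ty":0,"tz":0,"rx":0,"ry":0,"rz":0},
  {"tx":0.5,"ty":-0.1,"tz":0,"rx":0,"ry":0,"rz":0},
  {"tx":0,"ty":0,"tz":0,"rx":0,"ry":0,"rz":0},
])

```text
time: 5.25
tool_pos: [575.9, 6.5, 16.7]
tcp_rot: [3.141, -0.0, 1.458]
contact_force: [-1.5, -0.0, 0.3]
grip_width: 0.5
finger_force: 0.5
```

Request:
carry_out([
  {"tx":0.5,"ty":0,"tz":0,"rx":0,"ry":0,"rz":0},
  {"tx":0.5,"ty":-0.1,"tz":0,"rx":0,"ry":0,"rz":0},
  {"tx":0,"ty":0,"tz":0,"rx":0,"ry":0,"rz":0},
])

```text
time: 5.55
tool_pos: [577.0, 6.4, 16.8]
tcp_rot: [3.141, 0.0, 1.458]
contact_force: [-0.9, -0.1, 0.2]
grip_width: 0.5
finger_force: 0.5
```

Request:
carry_out([
  {"tx":0.5,"ty":0,"tz":0,"rx":0,"ry":0,"rz":0},
  {"tx":0.5,"ty":-0.1,"tz":0,"rx":0,"ry":0,"rz":0},
  {"tx":0,"ty":0,"tz":0,"rx":0,"ry":0,"rz":0},
])

```text
time: 5.85
tool_pos: [578.0, 6.3, 16.7]
tcp_rot: [3.141, 0.0, 1.458]
contact_force: [-0.8, 0.0, 1.2]
grip_width: 0.3
finger_force: 0.6
```

Request:
carry_out([
  {"tx":0.5,"ty":0,"tz":0,"rx":0,"ry":0,"rz":0},
  {"tx":0.5,"ty":-0.1,"tz":0,"rx":0,"ry":0,"rz":0},
  {"tx":0,"ty":0,"tz":0,"rx":0,"ry":0,"rz":0},
])

```text
time: 6.15
tool_pos: [579.0, 6.2, 16.7]
tcp_rot: [3.141, -0.0, 1.458]
contact_force: [-1.2, -0.0, 0.8]
grip_width: 1.0
finger_force: 0.6
```

Run:
```python
from h import *
import cv2
b=bot.capture("top")[145:270,205:400,::-1]
a=bot.capture("scene")[215:295,315:395,::-1]
f=lambda a,s:cv2.convertScaleAbs(cv2.resize(a,None,fx=s,fy=s,interpolation=cv2.INTER_CUBIC),alpha=1.7)
cv2.imwrite("pics/m4.png",np.vstack([np.hstack([f(a,5),np.zeros((400,185,3),np.uint8)]),f(b,3)[175:]]))
```

```text
(no output)
```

View pics/m4.png

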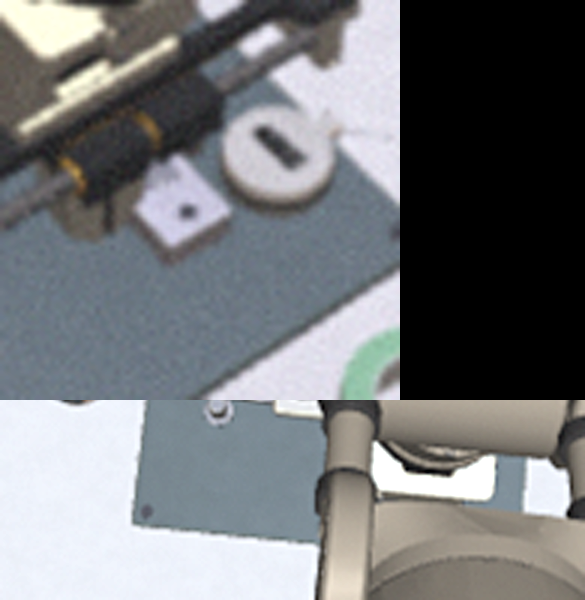

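The rail's end top face shows a near corner at about (172,250) and a far corner at (231,211), with its near edge running up to (134,208).

Run:
```python
from h import *
o=np.array([599.6,50.2]);th=-.113;c,s=np.cos(th),np.sin(th);Rz=np.array([[c,-s],[s,c]])
for p in[(172,250),(231,211),(134,208)]:
    print(Rz.T@(ray("scene",315+(p[0]+.5)/5-.5,215+(p[1]+.5)/5-.5,26)[:2]-o))
```

```text
[ -3.72665919 -81.46387101]
[ 25.52828794 -80.66137255]
[ -3.22806433 -57.73319609]
```

Request:
carry_out([
  {"tx":0.5,"ty":0,"tz":0,"rx":0,"ry":0,"rz":0},
  {"tx":0.5,"ty":-0.1,"tz":0,"rx":0,"ry":0,"rz":0},
  {"tx":0,"ty":0,"tz":0,"rx":0,"ry":0,"rz":0},
])

```text
time: 6.55
tool_pos: [580.0, 6.1, 16.7]
tcp_rot: [3.141, -0.0, 1.458]
contact_force: [-0.9, 0.2, -0.1]
grip_width: 0.3
finger_force: 0.6
```

Request:
carry_out([
  {"tx":0.5,"ty":0,"tz":0,"rx":0,"ry":0,"rz":0},
  {"tx":0.5,"ty":-0.1,"tz":0,"rx":0,"ry":0,"rz":0},
  {"tx":0,"ty":0,"tz":0,"rx":0,"ry":0,"rz":0},
])

```text
time: 6.85
tool_pos: [581.0, 6.0, 16.7]
tcp_rot: [3.141, -0.0, 1.458]
contact_force: [-0.8, -0.4, 1.2]
grip_width: 0.4
finger_force: 0.6
```

Request:
carry_out([
  {"tx":0.5,"ty":0,"tz":0,"rx":0,"ry":0,"rz":0},
  {"tx":0.5,"ty":-0.1,"tz":0,"rx":0,"ry":0,"rz":0},
  {"tx":0,"ty":0,"tz":0,"rx":0,"ry":0,"rz":0},
])

```text
time: 7.15
tool_pos: [581.7, 5.9, 16.7]
tcp_rot: [-3.141, 0.0, 1.458]
contact_force: [-2.2, -1.4, 1.1]
grip_width: 0.2
finger_force: 1.2
```

Request:
carry_out([
  {"tx":0.5,"ty":0,"tz":0,"rx":0,"ry":0,"rz":0},
  {"tx":0,"ty":0,"tz":0,"rx":0,"ry":0,"rz":0},
])

```text
time: 7.35
tool_pos: [581.8, 5.9, 16.7]
tcp_rot: [-3.14, 0.0, 1.458]
contact_force: [-5.2, -1.2, 2.7]
grip_width: 0.4
finger_force: 2.2
```

Request:
carry_out([
  {"tx":0.5,"ty":0,"tz":0,"rx":0,"ry":0,"rz":0},
  {"tx":0,"ty":0,"tz":0,"rx":0,"ry":0,"rz":0},
])

```text
time: 7.55
tool_pos: [581.9, 6.0, 16.6]
tcp_rot: [-3.139, 0.0, 1.458]
contact_force: [-5.4, -1.2, 2.9]
grip_width: 0.4
finger_force: 3.3
```

Contact with the fence is firm at 5 N. I'll back off, rise and look.

Request:
carry_out([
  {"tx":-2,"ty":0.2,"tz":0,"rx":0,"ry":0,"rz":0},
  {"tx":-5,"ty":0.6,"tz":0,"rx":0,"ry":0,"rz":0},
  {"tx":-20,"ty":2,"tz":0,"rx":0,"ry":0,"rz":0},
  {"tx":-30,"ty":-20,"tz":20,"rx":0,"ry":0,"rz":0},
  {"tx":-25,"ty":-30,"tz":30,"rx":0,"ry":0,"rz":0},
  {"tx":-25,"ty":-30,"tz":30,"rx":0,"ry":0,"rz":0},
  {"tx":-25,"ty":-30,"tz":30,"rx":0,"ry":0,"rz":0},
  {"tx":0,"ty":-40,"tz":25,"rx":0,"ry":0,"rz":0},
  {"tx":0,"ty":-40,"tz":0,"rx":0,"ry":0,"rz":0},
  {"tx":0,"ty":-40,"tz":0,"rx":0,"ry":0,"rz":0},
  {"tx":0,"ty":0,"tz":0,"rx":0,"ry":0,"rz":0},
])

```text
time: 8.65
tool_pos: [451.4, -225.8, 152.3]
tcp_rot: [3.138, 0.003, 1.454]
contact_force: [-0.1, 1.7, 0.1]
grip_width: 0.4
finger_force: 0.0
```

Run:
```python
from h import *
import cv2
a=bot.capture("top")[145:270,205:400,::-1]
cv2.imwrite("pics/t5.png",cv2.convertScaleAbs(cv2.resize(a,None,fx=4,fy=4,interpolation=cv2.INTER_CUBIC),alpha=1.7))
```

```text
(no output)
```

View pics/t5.png

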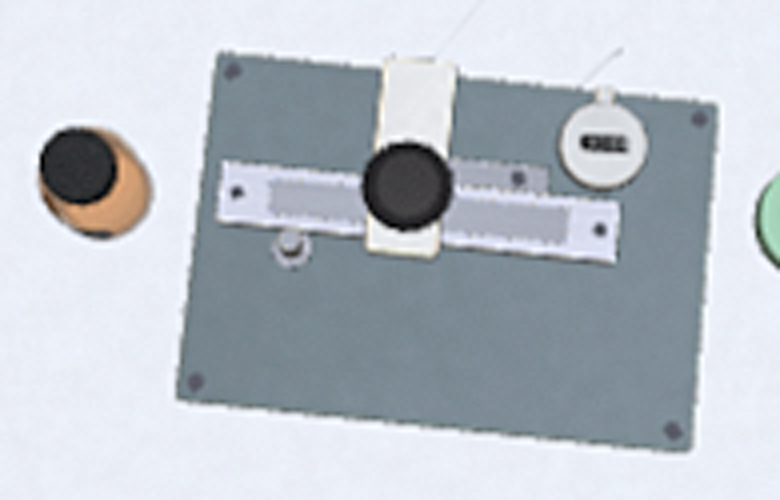

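The rail now lies along the fence, with corners at about (222,161), (216,221), (614,263) and (620,202). The bottle is unmoved at (78,165).

Run:
```python
from h import *
o=np.array([599.6,50.2]);th=-.113;c,s=np.cos(th),np.sin(th);Rz=np.array([[c,-s],[s,c]])
q=[Rz.T@(top(p,26)[:2]-o) for p in[(222,161),(216,221),(614,263),(620,202)]]
print(q);d=(q[0]+q[1]-q[2]-q[3])/2;print(sum(q)/4,d,np.degrees(np.arctan2(d[0],d[1])))
```

```text
[array([ 30.60920346, 118.90466832]), array([  0.1362987 , 118.48217831]), array([ -1.13367503, -80.75634665]), array([ 29.8459735 , -81.26448016])]
[14.86445016 18.84150496] [  1.01660185 199.70383672] 0.2916643615822138
```

Request:
carry_out([
  {"tx":20.7,"ty":37.4,"tz":0,"rx":0,"ry":0,"rz":0},
  {"tx":20.7,"ty":37.4,"tz":0,"rx":0,"ry":0,"rz":0},
  {"tx":20.7,"ty":37.4,"tz":0,"rx":0,"ry":0,"rz":0},
  {"tx":20.7,"ty":37.4,"tz":0,"rx":0,"ry":0,"rz":0},
  {"tx":20.7,"ty":37.4,"tz":0,"rx":0,"ry":0,"rz":0},
  {"tx":20.7,"ty":37.4,"tz":0,"rx":0,"ry":0,"rz":0},
  {"tx":20.7,"ty":37.4,"tz":0,"rx":0,"ry":0,"rz":0},
  {"tx":20.7,"ty":37.0,"tz":0,"rx":0,"ry":0,"rz":0},
  {"tx":0,"ty":0,"tz":-15,"rx":0,"ry":0,"rz":0},
  {"tx":0,"ty":0,"tz":-15,"rx":0,"ry":0,"rz":0},
  {"tx":0,"ty":0,"tz":-10,"rx":0,"ry":0,"rz":0},
  {"tx":0,"ty":0,"tz":0,"rx":0,"ry":0,"rz":0},
])

```text
time: 9.9
tool_pos: [615.0, 78.5, 110.1]
tcp_rot: [-3.138, 0.0, 1.459]
contact_force: [0.5, -0.6, -0.4]
grip_width: 0.4
finger_force: 0.0
```

Request:
carry_out([
  {"tx":2,"ty":-5.5,"tz":0,"rx":0,"ry":0,"rz":0},
  {"tx":0,"ty":0,"tz":0,"rx":0,"ry":0,"rz":0},
  {"tx":0,"ty":0,"tz":0,"rx":0,"ry":0,"rz":0},
])

```text
time: 10.2
tool_pos: [619.0, 71.6, 112.6]
tcp_rot: [3.14, -0.0, 1.457]
contact_force: [-0.4, 0.1, 0.0]
grip_width: 0.4
finger_force: 0.0
```

Request:
carry_out([
  {"tx":0,"ty":0,"tz":-5,"rx":0,"ry":0,"rz":0},
  {"tx":0,"ty":0,"tz":-4,"rx":0,"ry":0,"rz":0},
  {"tx":0,"ty":0,"tz":-3,"rx":0,"ry":0,"rz":0},
  {"tx":0,"ty":0,"tz":0,"rx":0,"ry":0,"rz":0},
])

```text
time: 10.6
tool_pos: [618.5, 72.0, 99.6]
tcp_rot: [3.142, 0.0, 1.458]
contact_force: [-0.3, -0.8, 3.4]
grip_width: 0.3
finger_force: 1.6
```

Request:
carry_out([
  {"tx":0,"ty":0,"tz":-3,"rx":0,"ry":0,"rz":0},
  {"tx":0,"ty":0,"tz":-3,"rx":0,"ry":0,"rz":0},
  {"tx":0,"ty":0,"tz":-3,"rx":0,"ry":0,"rz":0},
  {"tx":0,"ty":0,"tz":-2,"rx":0,"ry":0,"rz":0},
  {"tx":0,"ty":0,"tz":0,"rx":0,"ry":0,"rz":0},
])

```text
time: 11.1
tool_pos: [618.5, 72.0, 88.8]
tcp_rot: [3.141, 0.0, 1.458]
contact_force: [-2.2, -0.6, 6.2]
grip_width: 0.4
finger_force: 3.2
```

Request:
carry_out([
  {"tx":0,"ty":0,"tz":-1,"rx":0,"ry":0,"rz":0},
  {"tx":0,"ty":0,"tz":0,"rx":0,"ry":0,"rz":0},
])

```text
time: 11.3
tool_pos: [618.6, 72.0, 88.3]
tcp_rot: [3.141, 0.0, 1.458]
contact_force: [-2.1, -0.7, 7.6]
grip_width: 0.8
finger_force: 3.7
```

Request:
carry_out([
  {"tx":0,"ty":0,"tz":-1,"rx":0,"ry":0,"rz":0},
  {"tx":0,"ty":0,"tz":0,"rx":0,"ry":0,"rz":0},
])

```text
time: 11.5
tool_pos: [618.6, 72.0, 88.2]
tcp_rot: [3.14, 0.0, 1.458]
contact_force: [-4.0, -1.6, 12.3]
grip_width: 0.9
finger_force: 6.4
```

Request:
carry_out([
  {"tx":0,"ty":0,"tz":-0.5,"rx":0,"ry":0,"rz":0},
  {"tx":0,"ty":0,"tz":0,"rx":0,"ry":0,"rz":0},
])

```text
time: 11.7
tool_pos: [618.7, 72.0, 88.1]
tcp_rot: [3.14, 0.0, 1.458]
contact_force: [-5.3, -0.4, 15.1]
grip_width: 0.7
finger_force: 7.8
```

At the stop: the force is well over the 7 N spring and the tool no longer moves. I'll hold for about 1 s in all, then release.

Request:
carry_out([
  {"tx":0,"ty":0,"tz":0,"rx":0,"ry":0,"rz":0},
  {"tx":0,"ty":0,"tz":0,"rx":0,"ry":0,"rz":0},
  {"tx":0,"ty":0,"tz":0,"rx":0,"ry":0,"rz":0},
  {"tx":0,"ty":0,"tz":0,"rx":0,"ry":0,"rz":0},
  {"tx":0,"ty":0,"tz":0,"rx":0,"ry":0,"rz":0},
  {"tx":0,"ty":0,"tz":0,"rx":0,"ry":0,"rz":0},
  {"tx":0,"ty":0,"tz":0,"rx":0,"ry":0,"rz":0},
  {"tx":0,"ty":0,"tz":0,"rx":0,"ry":0,"rz":0},
])

```text
time: 12.5
tool_pos: [618.7, 72.0, 88.2]
tcp_rot: [3.14, 0.0, 1.458]
contact_force: [-4.9, -1.2, 15.6]
grip_width: 0.4
finger_force: 7.7
```

Request:
carry_out([
  {"tx":0,"ty":0,"tz":4,"rx":0,"ry":0,"rz":0},
  {"tx":0,"ty":0,"tz":5,"rx":0,"ry":0,"rz":0},
  {"tx":0,"ty":0,"tz":6,"rx":0,"ry":0,"rz":0},
  {"tx":0,"ty":0,"tz":15,"rx":0,"ry":0,"rz":0},
  {"tx":0,"ty":0,"tz":30,"rx":0,"ry":0,"rz":0},
  {"tx":-30,"ty":-20,"tz":20,"rx":0,"ry":0,"rz":0},
  {"tx":-35,"ty":-35,"tz":0,"rx":0,"ry":0,"rz":0},
  {"tx":-35,"ty":-35,"tz":0,"rx":0,"ry":0,"rz":0},
  {"tx":-30,"ty":-40,"tz":0,"rx":0,"ry":0,"rz":0},
  {"tx":-20,"ty":-45,"tz":0,"rx":0,"ry":0,"rz":0},
  {"tx":0,"ty":-45,"tz":0,"rx":0,"ry":0,"rz":0},
  {"tx":0,"ty":-45,"tz":0,"rx":0,"ry":0,"rz":0},
])

```text
time: 13.7
tool_pos: [467.7, -194.4, 166.3]
tcp_rot: [3.141, -0.0, 1.458]
contact_force: [0.9, -0.1, -0.4]
grip_width: 0.5
finger_force: 0.0
```

Request:
carry_out([
  {"tx":0,"ty":0,"tz":0,"rx":0,"ry":0,"rz":0},
  {"tx":0,"ty":0,"tz":0,"rx":0,"ry":0,"rz":0},
  {"tx":0,"ty":0,"tz":0,"rx":0,"ry":0,"rz":0},
])

```text
time: 14.0
tool_pos: [468.3, -191.8, 165.8]
tcp_rot: [-3.141, -0.001, 1.458]
contact_force: [0.2, 0.8, 0.1]
grip_width: 0.2
finger_force: 0.0
```

Run:
```python
from h import *
import cv2
a=bot.capture("top")[145:270,205:400,::-1]
cv2.imwrite("pics/t6.png",cv2.convertScaleAbs(cv2.resize(a,None,fx=4,fy=4,interpolation=cv2.INTER_CUBIC),alpha=1.7))
```

```text
(no output)
```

View pics/t6.png

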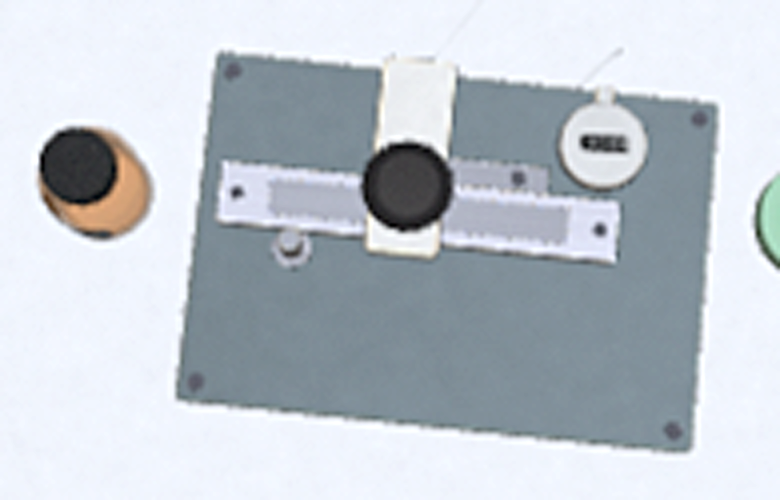

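The rail is unchanged against the fence, from (222,161) to (614,263). The knob is back up at (407,184) and the bottle is untouched at (78,165).

```bash
python3 -c "
from plant import bot
print(bot.close_job())"
```

```text
the job is handed in; nothing more can be done
None
```

The rail lies straight against the fence (about 14 mm off its nominal lengthwise position, within the 20 mm allowed), the knob was pressed to its stop for about 1 s and sprang back up, the bottle was not moved, and the job is handed in.

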